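Nip a book in a press with a loose handwheel

TASK

Gently push the book by its spine until it is fully home against the back stop of the press, while the platen still only rests on it. Then turn the handwheel clockwise (seen from above): it is loose on its screw, so feel where the slack ends and the screw begins to turn with it, and from that point give it half a turn, no more, so that the book is nipped but not crushed. Let go of the wheel and leave the book home and the other things on the desk alone.

Things in the scene. Friction and masses are not known exactly. Their poses are not given: they have to be found in the camera images.
- press: Grey iron book press fixed to the desk, open at -x. Origin on the desk under the screw's axis, x points to its back stop, z up. Base plate x -120 to 130, y -140 to 140 mm, 30 mm high. Side guides, 42 mm high, stand 3 mm clear of the book. Two 20 mm columns at x = 0, y = -120 and 120 mm carry a crosshead (50 mm deep in x) 130 to 160 mm high; the wheel is above it.
- back_stop (a point): Centre of the face of the press's back stop, a steel bar 130 mm wide behind the book, from 30 to 60 mm above the desk, 85 mm behind the screw's axis. Moves with the press.
- book: Loose hardback, 225 mm (x) x 180 mm (y) x 40 mm thick, 0.4 to 0.7 kg, flat on the base plate, parallel to the press; origin at the centre of its underside. Home, its far edge touches the back stop and its origin is at x = -27.5 mm of the press; it starts 12 to 28 mm short. Sliding it takes about 4 to 18 N; at the stop it goes solid.
- book_spine (a point): Centre of the book's spine, the upright face at its -x end (180 mm wide, from 30 to 70 mm above the desk), which sticks out of the press towards the robot. Push here, in the press's +x direction.
- platen: Sprung steel platen, 160 x 180 x 15 mm, resting lightly (about 2 N) on the book; origin at the centre of its underside, on the screw's axis. It stays down on the book: turning the screw only squeezes a spring above it, so the pressing force grows evenly, by about 15 N per half turn. More than 23 N spoils the book.
- wheel_center (a point): Centre of the handwheel, on the vertical screw axis, level with the rim's centre line (202 mm above the desk). Round rim of 66 mm radius made of 14 mm bar, three spokes, a 32 mm hub reaching 12 mm above this point. Clockwise seen from above drives the screw down. The wheel stays where it is left.
- wheel_handle (a point): Centre of the wheel's upright wooden handle, a fixed round peg 22 mm in diameter standing on the rim, 66 mm from the wheel's axis, at any angle at the start. This point is 30 mm above the rim's centre line; the peg's top is 20 mm higher, and the peg is clear down to the rim's top 23 mm lower.
- screw (a point): Point on the screw's axis at the crosshead's top. The worn wheel first swings nearly free on the screw (under 1 N at the handle) through a slack of 0.4 to 2.8 rad: unknown, new each time, not to be seen from the wheel's angle. Then it meets the screw, which turns with it against a steady drag of 0.75 N m (about 11 N at the handle) and stays where it is left.
- glue_jar: Bystander: white round jar with black lid, 56 mm wide, 70 mm tall, left of the book's spine; origin at the centre of its underside. Leave it alone.
- brush: Bystander: paste brush, 190 mm long, lying to the right of the press front; origin at the centre of its underside. Leave it alone.
- paperweight: Bystander: round brass paperweight, 72 mm wide, 56 mm tall; origin at the centre of its underside. Leave it alone.
- stapler: Bystander: black stapler, 140 mm long, 45 mm tall; origin at the centre of its underside. Leave it alone.
- pencil_cup: Bystander: dark steel cup, 76 mm wide, 100 mm tall; origin at the centre of its underside. Leave it alone.
- plant: Bystander: white pot with a leafy plant, 110 mm wide, about 170 mm tall; origin at the centre of its underside. Leave it alone.
- notebook: Bystander: black closed notebook, 150 x 210 x 22 mm, lying flat; origin at the centre of its underside. Leave it alone.

How it is judged:
By the outcome, as a careful person would: the job done as asked, in the order asked, and still so for the second after the job is handed in, with the robot touching nothing.
It also fails if it takes over 72 s, if anything falls off the work surface, if the arm or the gripper's body presses on something with over 40 N, if the wrist force passes 120 N, or if a joint passes its speed limit or range.

ROBOT

A 6-joint arm with a two-finger parallel gripper is mounted at the origin on the work surface. World frame = base frame: x ahead of the robot, y to its left, z up, the work surface at z = 0. Lengths are in m, angles in rad, forces in N, time in s.
With the tool pointing down it reaches from about 0.35 to 0.975 m from the base axis. Payload 4.9 kg.
Tool frame: the origin (TCP) lies at the very end of the fingers, on their centre line; the grasp point (between the pads) lies 19 mm behind it; y points along the fingers, z is the direction in which the jaws open and shut, and the axes are right-handed (so a half turn about y gives the same grasp; the last joint's range is limited). The gripper opens to 85 mm and grips with 20 to 120 N. Pads are 22 mm wide; open, the fingers measure 114 mm over their backs; the gripper's body (76 mm by 85 mm) begins 54 mm behind the grasp point. The pads swing forward as they close: fully open they stand 13 mm farther back than shut.
Start: joints at [-1.421, 0.053, 1.613, -0, 1.476, -0.119], TCP at [0.166, -0.603, 0.231] pointing down, gripper open.
Joint ranges: [-3.01, 3.01], [-1.01, 2.22], [0.06, 2.58], [-1.02, 4.17], [0.09, 2.62], [-3.14, 3.14]. Speed limits (rad/s): [2.57, 2.57, 3.14, 3.14, 3.14, 3.14].

INTERFACE

Orientations are given as a rotation vector (axis times angle).
In Python, from station import ctrl gives the robot as it stands.
- The arm moves only by the tool arm_command, never from a script. Its argument "steps" is a list of rows, each a list of 3 entries, a list of its own where there are three numbers: the shift along the tool's x, y, z in m, then the turn, a rotation vector about the tool's x, y, z in degrees, then the opening, from 0 (shut) to 1 (fully open). In form: [[[dx, dy, dz], [ax, ay, az], gripper], ...]. A call has 1 to 5 rows; each row is the pose to reach, as a shift and turn from the pose measured when the call began, along the tool's axes at that moment; what a row does not reach only later rows make up. A row lasts 1/10 s, in which the tool goes at most 50 mm and 8.59 degrees, less where a joint would pass 70% of its speed; a pose out of reach is approached as far as the arm can. A call with a gripper value outside its range is refused whole. The fingers move at their own pace and stop on an object; "force" is the grip in N (left out, the last holds). Time passes only in rows, so rows that repeat a pose let the fingers close. It gives the time, the measured TCP pose, the force and the opening at its end, in the units of the state.
- ctrl.get_obs(): the state, without advancing time (a new reading comes with each control period).
- ctrl.get_image(name): name is "scene" or "top" or "wrist"; returns a dict with "img" (420x560x3 uint8, red, green, blue), "camera_matrix" (3x3 intrinsics, pixels), "world_from_camera" (4x4, takes a point from camera to world coordinates). Camera axes: x right, y up, looking along -z (the intrinsics and any distortion apply to the point x, -y, -z); pixel columns grow to the right and rows downward; lengths in m; the calibration is good to about 2 mm. The wrist camera is an equidistant fisheye: a pixel r from the principal point sees the ray r / f radians off the axis. A picture is of the moment at which its call begins. There is no depth.
- ctrl.finish_job(): hands the job in, once; it reports no verdict.
Trained networks look in a picture, given as the dict that the camera call returned (one of the last four; its "shot" number tells which), for a name from the list of things; names that differ only in an ending like _2 or _b are one class to them, and where a whole thing is asked for, a point or a joint stands for the part that bears it (a point fixed in the world has none). Each returns a list of dicts, best first, with "confidence" (0 to 1); they miss things now and then, are a little off and sometimes report something else, mostly with a low value. They report only what shows in the picture. A call takes as long as a camera call.
- ctrl.boxes_of(picture, name): "position" ([row, column] in pixels, amid what is visible of it).
The state is a dict: "t": time; "q": joint angles; "dq": joint speeds; "effort": joint torques, N m; "tool_pos": TCP position; "tool_rot": TCP orientation; "contact_force": force on the tool from outside, world axes, zero at the start; "wrist_torque": the same for the moment, N m; "opening": finger opening in m.
Only numpy, scipy, OpenCV 4.12 (cv2) and the standard library are available. Lean on these libraries where they do the work, as an engineer would, in place of code of your own. Each camera call takes 0.05 s, during which the arm holds its last target.

## Working session

There is one attempt and no reset: what is moved stays moved. The work goes in short steps, Python scripts to look and compute and a tool call to move; the robot and the scene stay as the last step left them, time stands still between calls to the robot, and variables do not carry over. Pictures are saved under pics/ and viewed, and the job is handed in when it is done.

Besides the shell and the picture viewer there is one more tool, called after "Call:" as name(argument=value, ...) on one line, values as JSON. arm_command: Moves the arm, as the interface text tells. Its arguments: {"type":"object","properties":{"steps":{"type":"array"},"force":{"type":"number"}},"required":["steps"]}

```bash
ls; mkdir -p pics; cat > h.py <<'E'
from station import ctrl
import numpy as np, cv2
from scipy.spatial.transform import Rotation as R
def save(p,n): cv2.imwrite(f'pics/{n}.png',p['img'][:,:,::-1])
def ray(p,rc):
    K=np.array(p['camera_matrix']);T=np.array(p['world_from_camera'])
    x=(rc[1]-K[0,2])/K[0,0];y=(rc[0]-K[1,2])/K[1,1]
    d=np.array([x,-y,-1.]);d=T[:3,:3]@d
    return T[:3,3],d/np.linalg.norm(d)
def atz(p,rc,z):
    o,d=ray(p,rc);return o+d*(z-o[2])/d[2]
def proj(p,X):
    K=np.array(p['camera_matrix']);T=np.array(p['world_from_camera'])
    c=T[:3,:3].T@(np.array(X)-T[:3,3]);x=c[0]/-c[2];y=-c[1]/-c[2]
    return np.array([K[1,1]*y+K[1,2],K[0,0]*x+K[0,2]])
E
python3 - <<'E'
from h import *
o=ctrl.get_obs();print(o)
ps={}
for n in('scene','top'):
    p=ctrl.get_image(n);save(p,n+'0');ps[n]=p
    print(n,p['camera_matrix'],p['world_from_camera'],[k for k in p])
    for t in['press','back_stop','book','book_spine','platen','wheel_center','wheel_handle','screw','glue_jar','brush','paperweight','stapler','pencil_cup','plant','notebook']:
        try: print(t,[(np.round(b['position'],1).tolist(),round(b['confidence'],2)) for b in ctrl.boxes_of(p,t)][:3])
        except Exception as e: print(t,e)
E
```

```text
pics
{'t': 0.0, 'q': array([-1.42101112e+00,  5.33339208e-02,  1.61431659e+00, -3.66015520e-05,
        1.47597897e+00, -1.19030893e-01]), 'dq': array([-0.00117804, -0.00078575,  0.00033037, -0.00027352,  0.00048504,
        0.00050267]), 'effort': array([ 1.99771762e-05, -3.93683231e+01, -3.70174563e+01, -8.63173204e-05,
        7.13426038e-03,  4.31440526e-06]), 'tool_pos': array([ 0.16587142, -0.60193613,  0.23006374]), 'tool_rot': array([-0.28103986,  2.07992046, -2.07565152]), 'contact_force': array([-0.21187601, -0.91529371, -0.33738214]), 'wrist_torque': array([0.00913767, 0.02081943, 0.0301994 ]), 'opening': 0.08541838964794496}
scene [[434.57177757   0.         276.6018757 ]
 [  0.         434.57177757 204.84210291]
 [  0.           0.           1.        ]] [[-0.22169198 -0.7694269   0.5990283   1.28731181]
 [ 0.97505541 -0.16802763  0.14502985  0.2495135 ]
 [-0.01093656  0.61623774  0.78748425  1.15651592]
 [ 0.          0.          0.          1.        ]] ['img', 'camera_matrix', 'world_from_camera', 'shot']
press [([234.3, 210.5], 0.74)]
back_stop [([184.8, 142.2], 0.71
[... 1019 characters left out ...]
img', 'camera_matrix', 'world_from_camera', 'shot']
press [([194.7, 324.7], 0.91), ([224.7, 107.0], 0.23)]
back_stop [([192.1, 322.8], 0.81), ([252.9, 414.0], 0.49)]
book [([236.7, 322.5], 0.8), ([206.3, 322.0], 0.42)]
book_spine [([230.6, 328.5], 0.87)]
platen [([202.7, 321.2], 0.87), ([193.7, 323.4], 0.51)]
wheel_center [([189.3, 327.0], 0.62)]
wheel_handle [([187.3, 326.6], 0.97)]
screw [([193.3, 318.3], 0.6)]
glue_jar [([255.4, 281.5], 0.55), ([234.5, 325.1], 0.47)]
brush [([225.5, 372.6], 0.56)]
paperweight [([262.7, 151.9], 0.82), ([185.4, 328.0], 0.75)]
stapler [([254.3, 415.5], 0.71)]
pencil_cup [([180.9, 151.5], 0.73)]
plant [([194.5, 433.4], 0.92)]
notebook [([223.5, 108.2], 0.97)]
```

View pics/scene0.png

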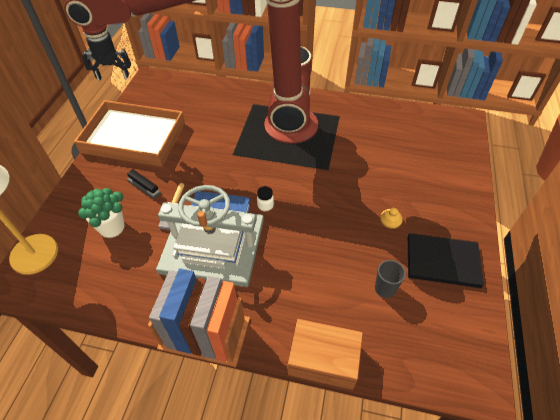

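View pics/top0.png

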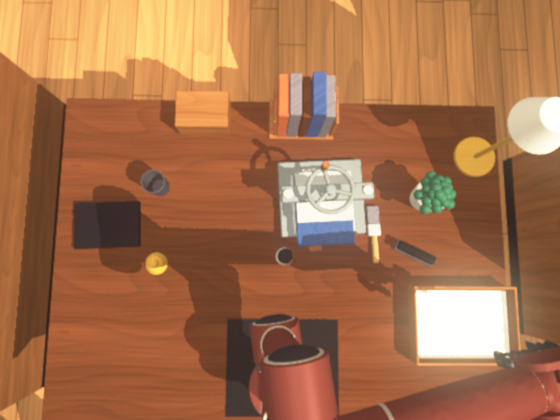

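```bash
python3 - <<'E'
import cv2
t=cv2.imread('pics/top0.png')[140:280,230:430];cv2.imwrite('pics/top0c.png',cv2.resize(t,(800,560),interpolation=cv2.INTER_CUBIC))
t=cv2.imread('pics/scene0.png')[160:300,130:330];cv2.imwrite('pics/scene0c.png',cv2.resize(t,(800,560),interpolation=cv2.INTER_CUBIC))
E
```

```text
(no output)
```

View pics/top0c.png

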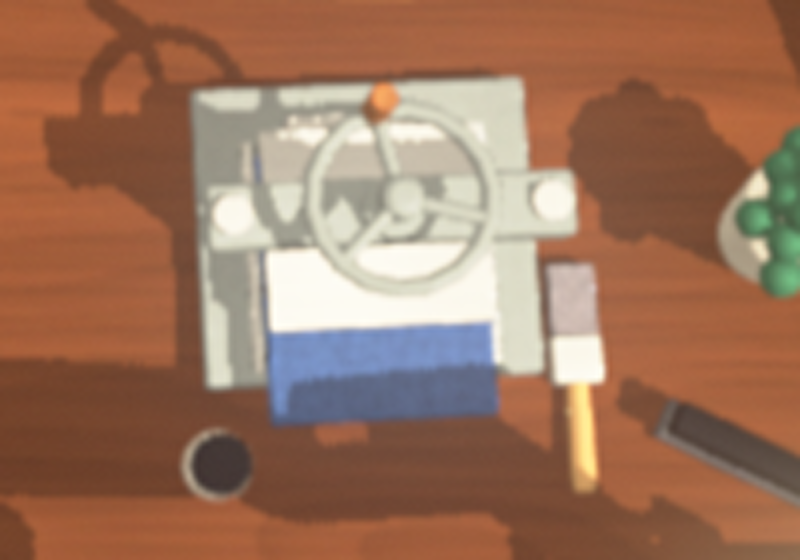

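View pics/scene0c.png

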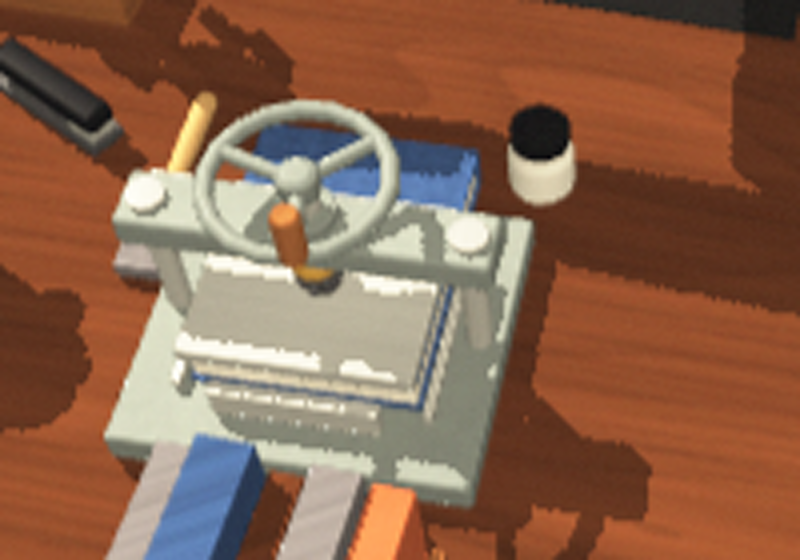

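The press is in front of the robot. In the top view its wheel handle is at the far side (row 164, col 326), and the blue spine edge is near row 245, cols 298–354. I'll fit the press pose from picked corners.

```bash
cat > fit.py <<'E'
from h import *
from scipy.optimize import least_squares
import pickle
ps={n:ctrl.get_image(n) for n in('scene','top')}
pickle.dump(ps,open('ps.pkl','wb'))
def T(c): return np.array([(c[1]+.5)/4-.5+140,(c[0]+.5)/4-.5+230])
def S(c): return np.array([(c[1]+.5)/4-.5+160,(c[0]+.5)/4-.5+130])
obs=[('top',T((192,92)),(.13,.14,.03)),('top',T((522,77)),(.13,-.14,.03)),('top',T((545,373)),(-.12,-.14,.03)),('top',T((205,387)),(-.12,.14,.03)),
('scene',S((107,437)),(.13,-.14,.03)),('scene',S((474,492)),(.13,.14,.03)),
('top',T((401,196)),(0,0,.202)),('scene',S((297,180)),(0,0,.204)),
('top',T((235,212)),(0,.12,.165)),('top',T((552,199)),(0,-.12,.165)),('scene',S((149,193)),(0,-.12,.165)),('scene',S((468,235)),(0,.12,.165)),
('top',T((383,98)),'h'),('scene',S((284,214)),'h'),
('top',T((272,333)),None)]
obs=obs[:-1]
obs+= [('scene',S((265,125)),'bR'),('scene',S((478,150)),'bL'),('top',T((272,424)),'bL'),('top',T((497,411)),'bR')]
def res(v,full=False):
    x,y,a,h,b=v[:5];c,s=np.cos(a),np.sin(a)
    out=[]
    for n,px,P in obs:
        if P=='h': P=(.066*np.cos(h),.066*np.sin(h),.25)
        if P=='bL': P=(b,.09,.07)
        if P=='bR': P=(b,-.09,.07)
        W=(x+c*P[0]-s*P[1],y+s*P[0]+c*P[1],P[2])
        e=proj(ps[n],W)-px
        e+= v[5:7] if n=='top' else v[7:9]
        out.append(e)
    if full: return np.array(out)
    return np.r_[np.ravel(out),v[5:]*1.0]
r=least_squares(res,[.6,-.1,0,0,-.16,0,0,0,0],loss='soft_l1')
print(np.round(r.x,4));
for o,e in zip(obs,res(r.x,True)): print(o[0],o[2],np.round(e,1))
E
python3 fit.py
```

```text
[ 0.6039 -0.1243  0.0569  0.2354 -0.1517  0.0595  0.1425  0.3051  0.1731]
top (0.13, 0.14, 0.03) [-0.5 -0.3]
top (0.13, -0.14, 0.03) [-0.1 -0. ]
top (-0.12, -0.14, 0.03) [-0.2 -0. ]
top (-0.12, 0.14, 0.03) [0.3 0.2]
scene (0.13, -0.14, 0.03) [ 0.2 -1.2]
scene (0.13, 0.14, 0.03) [ 0.  -0.5]
top (0, 0, 0.202) [ 0.6 -0.1]
scene (0, 0, 0.204) [-0.1  0.4]
top (0, 0.12, 0.165) [ 0.6 -0.6]
top (0, -0.12, 0.165) [ 0.3 -0.2]
scene (0, -0.12, 0.165) [-0.1 -0.8]
scene (0, 0.12, 0.165) [-0.1  0.6]
top h [-0.3  0.2]
scene h [0.4 0.3]
scene bR [-0.5 -0. ]
scene bL [-0.   0.6]
top bL [-0.5  0.3]
top bR [-0.   0.4]
```

```bash
cat >> h.py <<'E'
PX,PY,PA=.6039,-.1243,.0569
def w2p(X):
    X=np.array(X);c,s=np.cos(PA),np.sin(PA);d=X-[PX,PY,0]
    return np.array([c*d[0]+s*d[1],-s*d[0]+c*d[1],d[2]])
def p2w(P):
    c,s=np.cos(PA),np.sin(PA);return np.array([PX+c*P[0]-s*P[1],PY+s*P[0]+c*P[1],P[2]])
def st():
    o=ctrl.get_obs();Rm=R.from_rotvec(o['tool_rot']).as_matrix()
    print('t',round(o['t'],2),'q',np.round(o['q'],3),'pos',np.round(o['tool_pos'],4),'press',np.round(w2p(o['tool_pos']),4),'F',np.round(o['contact_force'],1),'open',round(o['opening'],4))
    print('zyaw deg',np.degrees(np.arctan2(Rm[1,2],Rm[0,2])).round(2),'Ry',np.round(Rm[:,1],4))
    return o,Rm
def goto(P,zyaw,o,Rm):
    "P world; tool y down, tool z at world yaw zyaw(deg) -> shift, turn in tool frame"
    z=np.array([np.cos(np.radians(zyaw)),np.sin(np.radians(zyaw)),0]);y=np.array([0,0,-1.]);x=np.cross(y,z)
    Rt=np.c_[x,y,z]
    print('shift mm',np.round(Rm.T@(np.array(P)-o['tool_pos'])*1000,1),'turn',np.round(np.degrees(R.from_matrix(Rm.T@Rt).as_rotvec()),2))
E
python3 - <<'E'
from h import *
o,Rm=st();print(Rm.round(3))
print('spine',p2w((-.1517,0,.05)),'handle',p2w((.066*np.cos(.2354),.066*np.sin(.2354),.232)))
print(np.degrees(.2354+PA))
E
```

```text
t 1.7 q [-1.421  0.053  1.613  0.     1.476 -0.119] pos [ 0.166  -0.6025  0.2313] press [-0.4644 -0.4526  0.2313] F [-0.6  0.  -1. ] open 0.0854
zyaw deg -74.6 Ry [ 0.  0. -1.]
[[-0.964  0.     0.266]
 [-0.266  0.    -0.964]
 [-0.    -1.    -0.   ]]
spine [ 0.45244551 -0.13292707  0.05      ] handle [ 0.66710052 -0.10528174  0.232     ]
16.747556351673964
```

```bash
python3 - <<'E'
from h import *
o,Rm=st();goto(p2w((-.2,0,.231)),93.3,o,Rm);goto([.34,-.37,.231],-31,o,Rm)
E
```

```text
t 1.7 q [-1.421  0.053  1.613  0.     1.476 -0.119] pos [ 0.166  -0.6025  0.2313] press [-0.4644 -0.4526  0.2313] F [-0.6  0.  -1. ] open 0.0854
zyaw deg -74.6 Ry [ 0.  0. -1.]
shift mm [-3.537e+02  3.000e-01 -3.868e+02] turn [  -0.  -167.9   -0. ]
shift mm [-229.5    0.3 -178. ] turn [ -0.  -43.6  -0. ]
```

Call:
arm_command(steps=[[[-0.03,0,-0.025],[0,-8,0],0],[[-0.07,0,-0.055],[0,-16,0],0],[[-0.11,0,-0.09],[0,-24.5,0],0],[[-0.15,0,-0.12],[0,-33,0],0],[[-0.19,0,-0.15],[0,-41,0],0]], force=20)

```text
t: 2.2
tool_pos: [0.3081, -0.4083, 0.2315]
tool_rot: [-0.876, 1.622, -1.624]
contact_force: [1.0, -0.8, 0.4]
opening: 0.0125
```

```bash
python3 - <<'E'
from h import *
o,Rm=st();goto(p2w((-.2,0,.2)),93.3,o,Rm)
E
```

```text
t 2.2 q [-1.07  -0.224  1.872  0.     1.492 -0.489] pos [ 0.3081 -0.4083  0.2315] press [-0.3114 -0.2668  0.2315] F [ 1.  -0.8  0.4] open 0.0125
zyaw deg -33.3 Ry [ 5.e-04 -5.e-04 -1.e+00]
shift mm [-280.6   31.4  -69.4] turn [-1.000e-02 -1.266e+02  5.000e-02]
```

Call:
arm_command(steps=[[[-0.045,0,-0.01],[0,-8.5,0],0],[[-0.09,0,-0.02],[0,-17,0],0],[[-0.135,0,-0.03],[0,-25.5,0],0],[[-0.18,0.01,-0.045],[0,-34,0],0],[[-0.22,0.02,-0.055],[0,-42.5,0],0]])

```text
t: 2.7
tool_pos: [0.3834, -0.1924, 0.2118]
tool_rot: [-1.283, 1.083, -1.088]
contact_force: [0.9, 0.2, 0.5]
opening: 0.0001
```

```bash
python3 - <<'E'
from h import *
o,Rm=st();goto(p2w((-.2,0,.15)),93.3,o,Rm)
E
```

```text
t 2.7 q [-0.639 -0.439  2.071  0.     1.507 -0.806] pos [ 0.3834 -0.1924  0.2118] press [-0.224  -0.0555  0.2118] F [0.9 0.2 0.5] open 0.0001
zyaw deg 9.56 Ry [ 0.0022 -0.0015 -1.    ]
shift mm [-52.6  61.8  29.8] turn [-1.000e-02 -8.374e+01  1.600e-01]
```

Call:
arm_command(steps=[[[-0.02,0.01,0.01],[0,-8.5,0],0],[[-0.04,0.02,0.02],[0,-17,0],0],[[-0.052,0.03,0.03],[0,-25.5,0],0],[[-0.053,0.04,0.03],[0,-34,0.1],0],[[-0.053,0.05,0.03],[0,-42.5,0.1],0]])

```text
t: 3.2
tool_pos: [0.4046, -0.1346, 0.1616]
tool_rot: [-1.509, 0.511, -0.514]
contact_force: [1.0, 1.1, 0.3]
opening: 0.0005
```

```bash
python3 - <<'E'
from h import *
o,Rm=st();goto(p2w((-.19,0,.05)),93.3,o,Rm)
E
```

```text
t 3.2 q [-4.970e-01 -4.060e-01  2.132e+00  1.000e-03  1.414e+00 -1.413e+00] pos [ 0.4046 -0.1346  0.1616] press [-0.1996  0.001   0.1616] F [1.  1.1 0.3] open 0.0005
zyaw deg 52.5 Ry [ 1.8e-03 -2.0e-04 -1.0e+00]
shift mm [  7.8 111.6   5.4] turn [-2.00e-02 -4.08e+01  1.00e-01]
```

Call:
arm_command(steps=[[[0.002,0.025,0.002],[0,-8.5,0],0],[[0.004,0.05,0.003],[0,-17,0],0],[[0.006,0.075,0.004],[0,-25.5,0],0],[[0.008,0.1,0.005],[0,-34,0.1],0],[[0.008,0.112,0.005],[0,-41,0.1],0]])

```text
t: 3.7
tool_pos: [0.4129, -0.1349, 0.0473]
tool_rot: [-1.568, -0.05, 0.055]
contact_force: [-0.3, 0.1, 0.2]
opening: 0.0001
```

```bash
python3 - <<'E'
from h import *
p=ctrl.get_image('wrist');save(p,'w1');p=ctrl.get_image('top');cv2.imwrite('pics/t1.png',cv2.resize(p['img'][140:280,230:430,::-1],(800,560)))
o,Rm=st();goto(p2w((-.165,0,.05)),93.3,o,Rm)
E
```

```text
t 3.8 q [-0.488 -0.225  2.197  0.     1.173 -2.119] pos [ 0.4125 -0.1347  0.0474] press [-0.1917  0.0005  0.0474] F [-0.3 -0.3  0.6] open 0.0003
zyaw deg 93.48 Ry [-0.0041  0.0025 -1.    ]
shift mm [26.7 -2.7 -0.6] turn [-0.16  0.18 -0.23]
```

View pics/w1.png

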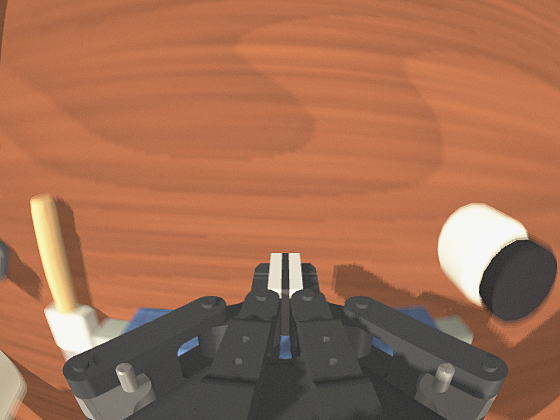

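View pics/t1.png

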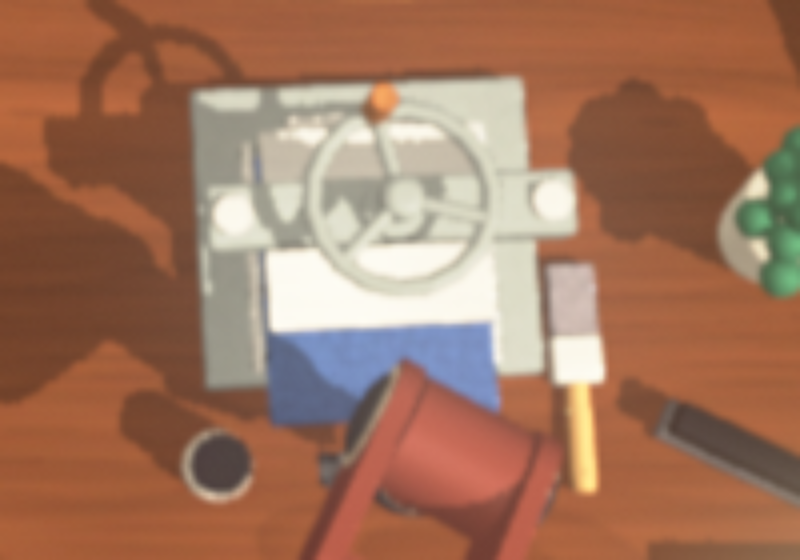

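Call:
arm_command(steps=[[[0.007,-0.001,-0.0005],[-0.2,-0.2,-0.2],0],[[0.014,-0.002,-0.0005],[-0.2,0,-0.2],0],[[0.02,-0.002,-0.0005],[-0.2,0,-0.2],0],[[0.02,-0.002,-0.0005],[-0.2,0,-0.2],0]])

```text
t: 4.2
tool_pos: [0.4342, -0.1344, 0.0506]
tool_rot: [-1.572, -0.049, 0.046]
contact_force: [-0.5, 0.0, -0.5]
opening: -0.0001
```

Call:
arm_command(steps=[[[0.002,0,0],[0,0,0],0],[[0.004,0,0],[0,0,0],0],[[0.006,0,0],[0,0,0],0],[[0.006,0,0],[0,0,0],0]])

```text
t: 4.6
tool_pos: [0.4388, -0.1341, 0.0505]
tool_rot: [-1.572, -0.046, 0.05]
contact_force: [-4.6, -1.3, 5.3]
opening: -0.0003
```

```bash
python3 - <<'E'
from h import *
o,Rm=st();goto(p2w((-.151,0,.05)),93.3,o,Rm)
E
```

```text
t 4.6 q [-0.457 -0.163  2.14  -0.003  1.167 -2.088] pos [ 0.4388 -0.1341  0.0505] press [-0.1654 -0.0004  0.0505] F [-4.6 -1.3  5.3] open -0.0003
zyaw deg 93.5 Ry [-0.0027 -0.0019 -1.    ]
shift mm [14.4  0.5  0.3] turn [ 0.1   0.2  -0.16]
```

Call:
arm_command(steps=[[[0.001,0,0],[0,0,0],0],[[0.002,0,0],[0,0,0],0],[[0.003,0,0],[0,0,0],0],[[0.004,0,0],[0,0,0],0]])

```text
t: 5.0
tool_pos: [0.4408, -0.1339, 0.0504]
tool_rot: [-1.572, -0.041, 0.055]
contact_force: [-9.7, 0.1, 7.5]
opening: -0.0001
```

Call:
arm_command(steps=[[[0.001,0,0],[0,0,0],0],[[0.002,0,0],[0,0,0],0],[[0.003,0,0],[0,0,0],0],[[0.004,0,0],[0,0,0],0]])

```text
t: 5.4
tool_pos: [0.4429, -0.1337, 0.0503]
tool_rot: [-1.571, -0.037, 0.06]
contact_force: [-9.6, -0.9, 7.0]
opening: 0.0001
```

```bash
python3 - <<'E'
from h import *
o,Rm=st();goto(p2w((-.151,0,.05)),93.3,o,Rm)
E
```

```text
t 5.4 q [-0.45  -0.144  2.124 -0.008  1.174 -2.079] pos [ 0.4429 -0.1337  0.0503] press [-0.1613 -0.0003  0.0503] F [-9.6 -0.9  7. ] open 0.0001
zyaw deg 93.53 Ry [-0.0142 -0.0016 -0.9999]
shift mm [10.3  0.2  0.2] turn [ 0.05  0.23 -0.82]
```

Call:
arm_command(steps=[[[0.002,0,0],[0,0,0],0],[[0.003,0,0],[0,0,0],0],[[0.004,0,0],[0,0,0],0],[[0.005,0,0],[0,0,0],0],[[0.006,0,0],[0,0,0],0]])

```text
t: 5.9
tool_pos: [0.447, -0.1334, 0.0502]
tool_rot: [-1.571, -0.033, 0.064]
contact_force: [-9.9, -0.1, 7.8]
opening: -0.0002
```

Call:
arm_command(steps=[[[0.002,0,0],[0,0,0],0],[[0.003,0,0],[0,0,0],0],[[0.004,0,0],[0,0,0],0],[[0.005,0,0],[0,0,0],0]])

```text
t: 6.3
tool_pos: [0.4501, -0.1332, 0.0501]
tool_rot: [-1.571, -0.029, 0.069]
contact_force: [-10.5, -0.4, 8.0]
opening: 0.0002
```

```bash
python3 - <<'E'
from h import *
o,Rm=st();goto(p2w((-.151,0,.05)),93.3,o,Rm)
E
```

```text
t 6.3 q [-0.439 -0.118  2.101 -0.013  1.182 -2.067] pos [ 0.4501 -0.1332  0.0501] press [-1.541e-01 -1.000e-04  5.010e-02] F [-10.5  -0.4   8. ] open 0.0002
zyaw deg 93.55 Ry [-0.0257 -0.0014 -0.9997]
shift mm [3.1 0.  0.1] turn [-0.01  0.25 -1.47]
```

Call:
arm_command(steps=[[[0.001,0,0],[0,0,0],0],[[0.002,0,0],[0,0,0],0],[[0.003,0,0],[0,0,0],0],[[0.004,0,0],[0,0,0],0]])

```text
t: 6.7
tool_pos: [0.4517, -0.1331, 0.05]
tool_rot: [-1.57, -0.023, 0.075]
contact_force: [-14.2, -1.4, 12.2]
opening: -0.0001
```

Call:
arm_command(steps=[[[0.001,0,0],[0,0,0],0],[[0.002,0,0],[0,0,0],0],[[0.003,0,0],[0,0,0],0],[[0.004,0,0],[0,0,0],0]])

```text
t: 7.1
tool_pos: [0.4516, -0.1331, 0.05]
tool_rot: [-1.57, -0.014, 0.085]
contact_force: [-21.7, -1.0, 16.9]
opening: -0.0002
```

Call:
arm_command(steps=[[[-0.003,0,0],[0,0,0],0],[[-0.01,0,0],[0,0,-1],0],[[-0.025,0,0],[0,0,-2],0],[[-0.04,0,0],[0,0,-3],0],[[-0.04,-0.03,0],[0,0,-3],0]])

```text
t: 7.6
tool_pos: [0.4079, -0.1334, 0.0769]
tool_rot: [-1.563, -0.048, 0.049]
contact_force: [-0.9, 0.8, -0.3]
opening: -0.0003
```

```bash
python3 - <<'E'
from h import *
p=ctrl.get_image('scene');cv2.imwrite('pics/s2.png',cv2.resize(p['img'][160:300,130:330,::-1],(800,560),interpolation=cv2.INTER_CUBIC))
p=ctrl.get_image('top');cv2.imwrite('pics/t2.png',cv2.resize(p['img'][140:280,230:430,::-1],(800,560),interpolation=cv2.INTER_CUBIC))
for c in(-.1517,-.14):
  print([(( proj(p,p2w((c,y,.07)))-[140,230])*4+1.5).round(0) for y in(.09,-.09)])
o,Rm=st()
th=.2354;
goto(p2w((.066*np.cos(th),.066*np.sin(th),.30)),np.degrees(th+PA)+90,o,Rm)
E
```

```text
[array([422., 273.]), array([411., 498.])]
[array([407., 272.]), array([396., 497.])]
t 7.7 q [-0.493 -0.292  2.181  0.006  1.239 -2.128] pos [ 0.4151 -0.1367  0.085 ] press [-0.1892 -0.0017  0.085 ] F [ 0.3 -0.7 -0.4] open -0.0001
zyaw deg 93.59 Ry [ 0.0147 -0.0014 -0.9999]
shift mm [ 256.6 -211.3   15.1] turn [  0.23 -13.16   0.82]
```

View pics/s2.png

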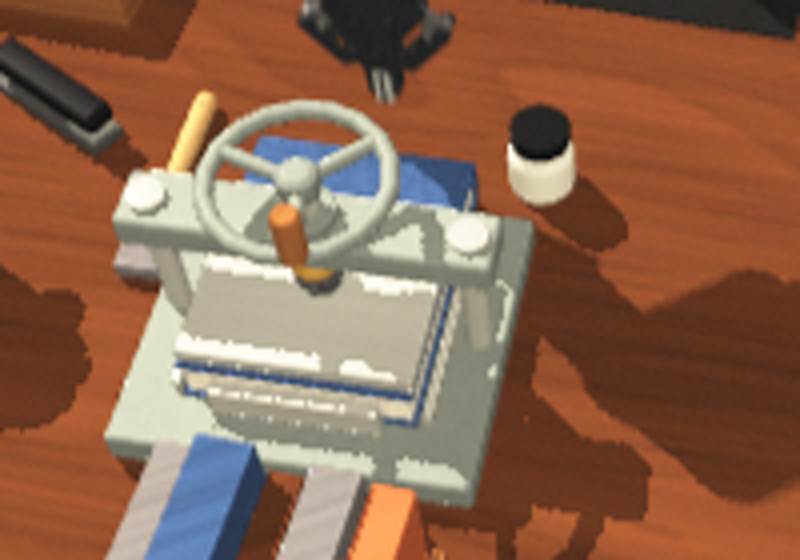

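View pics/t2.png

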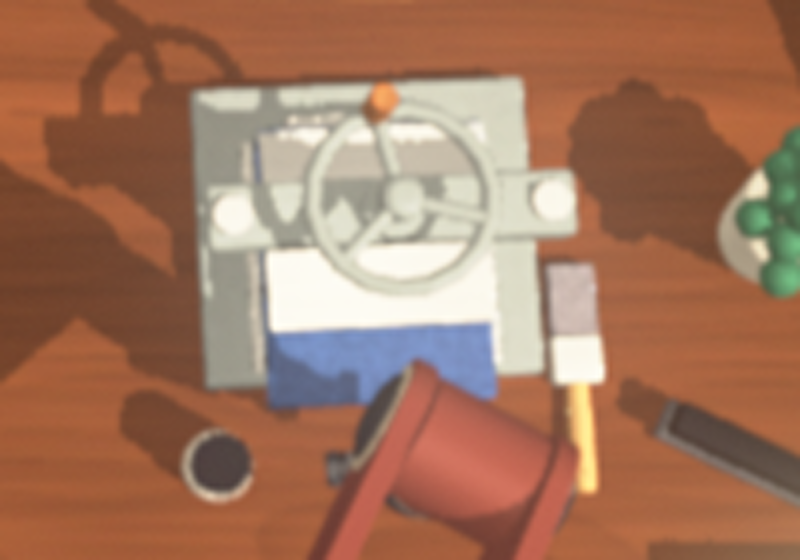

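The book is home: its spine edge now sits where the fit puts the home position, and the platen hasn't moved. Next I'll raise the tool and go over the handle.

Call:
arm_command(steps=[[[0,-0.045,0],[0,0,0.5],0.5],[[0,-0.09,0],[0,0,0.8],0.5],[[0.01,-0.135,0],[0,0,0.8],0.5],[[0.03,-0.18,0],[0,0,0.8],0.5],[[0.06,-0.225,0],[0,0,0.8],0.5]])

```text
t: 8.2
tool_pos: [0.47, -0.1328, 0.3095]
tool_rot: [-1.573, -0.052, 0.046]
contact_force: [1.0, -0.5, 0.1]
opening: 0.0427
```

```bash
python3 - <<'E'
from h import *
o,Rm=st()
th=.2354;
goto(p2w((.066*np.cos(th),.066*np.sin(th),.30)),np.degrees(th+PA)+90,o,Rm)
E
```

```text
t 8.2 q [-4.270e-01 -3.190e-01  1.821e+00 -1.000e-03  1.634e+00 -2.060e+00] pos [ 0.47   -0.1328  0.3095] press [-0.1342 -0.0009  0.3095] F [ 1.  -0.5  0.1] open 0.0427
zyaw deg 93.56 Ry [ 0.0037 -0.0031 -1.    ]
shift mm [198.4  10.2  15.3] turn [  0.21 -13.19   0.18]
```

Call:
arm_command(steps=[[[0.045,0.002,0.004],[0,-4,0],0.5],[[0.09,0.005,0.008],[0,-8,0],0.5],[[0.135,0.01,0.012],[0.2,-13,0],0.5],[[0.175,0.01,0.015],[0.2,-13,0],0.5],[[0.198,0.01,0.015],[0.2,-13,0],0.5]])

```text
t: 8.7
tool_pos: [0.6691, -0.1046, 0.2981]
tool_rot: [-1.558, -0.23, 0.226]
contact_force: [-0.1, -0.2, -0.3]
opening: 0.0425
```

```bash
python3 - <<'E'
from h import *
p=ctrl.get_image('wrist');save(p,'w3');p=ctrl.get_image('top');cv2.imwrite('pics/t3.png',cv2.resize(p['img'][110:250,230:430,::-1],(800,560)))
p=ctrl.get_image('scene');cv2.imwrite('pics/s3.png',cv2.resize(p['img'][130:270,130:330,::-1],(800,560),interpolation=cv2.INTER_CUBIC))
o,Rm=st()
th=.2354;
goto(p2w((.066*np.cos(th),.066*np.sin(th),.22)),np.degrees(th+PA)+90,o,Rm)
E
```

```text
t 8.85 q [-2.670e-01  1.400e-01  1.409e+00  2.000e-03  1.591e+00 -2.128e+00] pos [ 0.6675 -0.1052  0.2984] press [0.0645 0.0154 0.2984] F [0.1 0.  0.5] open 0.0428
zyaw deg 106.62 Ry [ 0.0017  0.0011 -1.    ]
shift mm [-0.5 78.4  0. ] turn [-0.03 -0.13  0.11]
```

View pics/w3.png

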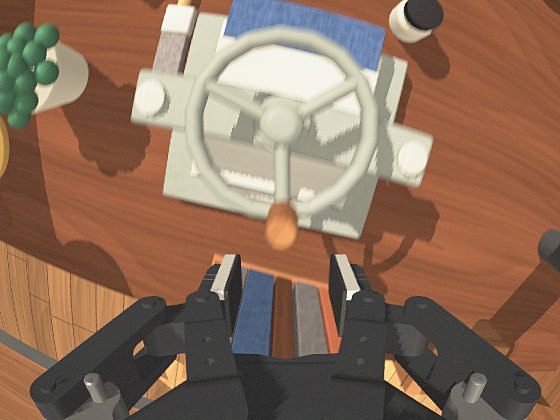

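View pics/s3.png

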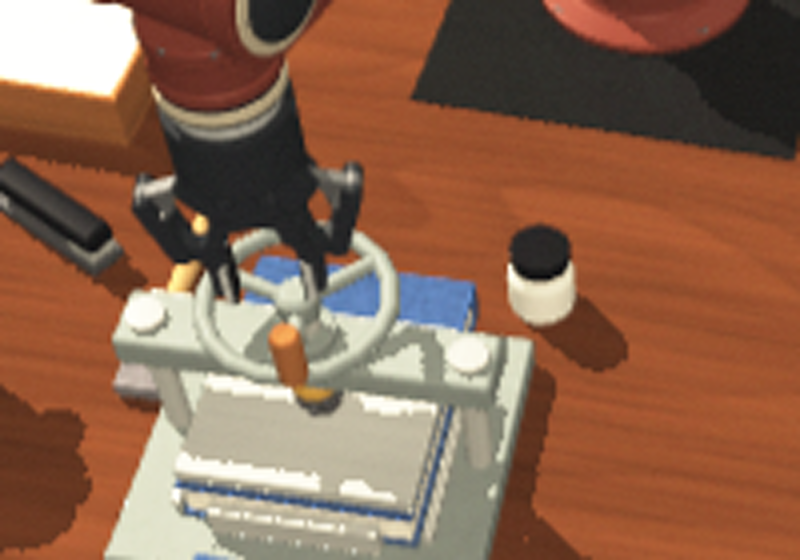

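```bash
cat >> h.py <<'E'
def fproj(p,X):
    K=np.array(p['camera_matrix']);T=np.array(p['world_from_camera'])
    c=T[:3,:3].T@(np.array(X)-T[:3,3]);v=np.array([c[0],-c[1],-c[2]])
    th=np.arctan2(np.hypot(v[0],v[1]),v[2]);ph=np.arctan2(v[1],v[0])
    return np.array([K[1,1]*th*np.sin(ph)+K[1,2],K[0,0]*th*np.cos(ph)+K[0,2]])
E
python3 - <<'E'
from h import *
p=ctrl.get_image('wrist');th=.2354
for P in[(0,0,.214),(.066*np.cos(th),.066*np.sin(th),.252),(.066*np.cos(th),.066*np.sin(th),.209),(0,.12,.165),(0,-.12,.165)]: print(P,fproj(p,p2w(P)).round(1))
o,Rm=st()
print(p['world_from_camera'],p['camera_matrix'])
E
```

```text
(0, 0, 0.214) [126.7 285.7]
(np.float64(0.06417979433842518), np.float64(0.015393310192335093), 0.252) [236.8 286. ]
(np.float64(0.06417979433842518), np.float64(0.015393310192335093), 0.209) [216.  285.8]
(0, 0.12, 0.165) [160.3 415.4]
(0, -0.12, 0.165) [ 98.6 152.5]
t 8.9 q [-2.680e-01  1.380e-01  1.411e+00  1.000e-03  1.592e+00 -2.128e+00] pos [ 0.6667 -0.1054  0.299 ] press [0.0638 0.0153 0.299 ] F [-0.7 -0.5 -0.2] open 0.0426
zyaw deg 106.59 Ry [ 2.1e-03  8.0e-04 -1.0e+00]
[[-2.86134247e-01 -9.18381618e-01 -2.73317390e-01  5.97434111e-01]
 [ 9.58189509e-01 -2.74175387e-01 -8.18579371e-02 -1.26832139e-01]
 [ 2.39923478e-04 -2.85312215e-01  9.58434600e-01  4.40388487e-01]
 [ 0.00000000e+00  0.00000000e+00  0.00000000e+00  1.00000000e+00]] [[325.1922621    0.         284.89591652]
 [  0.         325.1922621  210.82512802]
 [  0.           0.           1.        ]]
```

Call:
arm_command(steps=[[[0,0.02,-0.001],[0,0,0],0.5],[[0,0.04,-0.002],[0,0,0],0.5],[[0,0.06,-0.002],[0,0,0],0.5],[[0,0.08,-0.002],[0,0,0],0.5],[[0,0.08,-0.002],[0,0,0],0.4]])

```text
t: 9.4
tool_pos: [0.6647, -0.107, 0.2153]
tool_rot: [-1.556, -0.224, 0.229]
contact_force: [-1.1, 0.1, 0.2]
opening: 0.0343
```

```bash
python3 - <<'E'
from h import *
p=ctrl.get_image('wrist');save(p,'w4')
o,Rm=st()
E
```

```text
t 9.45 q [-2.710e-01  1.760e-01  1.503e+00  2.000e-03  1.464e+00 -2.131e+00] pos [ 0.6658 -0.1073  0.2175] press [0.0627 0.0135 0.2175] F [-0.4 -0.6 -0.2] open 0.0338
zyaw deg 106.56 Ry [-8.0e-04  1.8e-03 -1.0e+00]
```

View pics/w4.png

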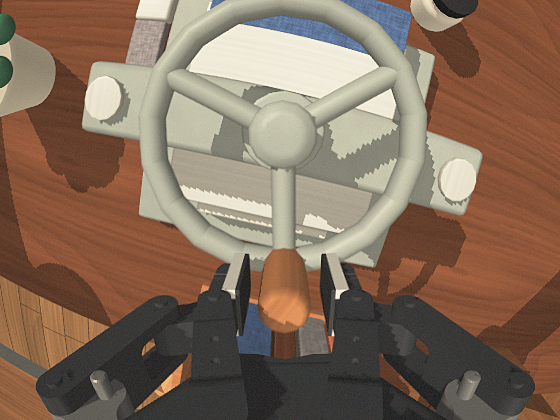

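Call:
arm_command(steps=[[[0,0,-0.0023],[0,2,0],0.4],[[-0.0002,0,-0.0046],[0,4,0],0.4],[[-0.0004,0,-0.0069],[0,6,0],0.4],[[-0.0006,0,-0.0092],[0,8,0],0.4],[[-0.0006,0,-0.0092],[0,8,0],0.4]])

```text
t: 9.95
tool_pos: [0.6682, -0.1168, 0.2198]
tool_rot: [-1.567, -0.119, 0.115]
contact_force: [0.2, -0.4, -0.9]
opening: 0.034
```

Call:
arm_command(steps=[[[0,0,-0.0023],[0,2,0],0.4],[[-0.0002,0,-0.0046],[0,4,0],0.4],[[-0.0004,0,-0.0069],[0,6,0],0.4],[[-0.0006,0,-0.0092],[0,8,0],0.4],[[-0.0006,0,-0.0092],[0,8,0],0.4]])

```text
t: 10.45
tool_pos: [0.6693, -0.1263, 0.2213]
tool_rot: [-1.571, -0.011, 0.004]
contact_force: [-0.5, -0.2, 0.2]
opening: 0.0344
```

```bash
cat >> h.py <<'E'
def wh(d=8,n=4):
    o,Rm=st();P=w2p(o['tool_pos']);ph=np.arctan2(P[1],P[0]);F=o['contact_force'];r=np.array([np.cos(ph+PA),np.sin(ph+PA)]);t=np.array([-r[1],r[0]])
    print('phi',np.degrees(ph).round(2),'r',np.hypot(P[0],P[1]).round(4),'Ft',(F[:2]@t).round(2),'Fr',(F[:2]@r).round(2))
    for k in range(1,n+1):
        a=ph-np.radians(d*k/n);goto(p2w((.066*np.cos(a),.066*np.sin(a),.217)),np.degrees(a+PA)+90,o,Rm)
E
python3 -c "
from h import *
wh()"
```

```text
t 10.45 q [-2.960e-01  1.850e-01  1.486e+00  1.000e-03  1.466e+00 -1.877e+00] pos [ 0.6693 -0.1263  0.2213] press [ 0.0652 -0.0057  0.2213] F [-0.5 -0.2  0.2] open 0.0344
zyaw deg 90.56 Ry [ 4.4e-03  2.0e-04 -1.0e+00]
phi -5.0 r 0.0654 Ft -0.24 Fr -0.54
shift mm [ 0.4  4.3 -2.3] turn [-0.02  4.29  0.25]
shift mm [ 0.2  4.3 -4.6] turn [-0.02  6.29  0.25]
shift mm [-0.1  4.3 -6.9] turn [-0.03  8.29  0.25]
shift mm [-0.5  4.3 -9.2] turn [-0.03 10.29  0.25]
```

Call:
arm_command(steps=[[[0,0.002,-0.0023],[0,2.5,0],0.4],[[-0.0002,0.004,-0.0046],[0,5,0],0.4],[[-0.0004,0.004,-0.0069],[0,7.5,0],0.4],[[-0.0006,0.004,-0.0092],[0,10,0],0.4],[[-0.0006,0.004,-0.0092],[0,10,0],0.4]])

```text
t: 10.95
tool_pos: [0.6689, -0.1357, 0.2181]
tool_rot: [-1.567, 0.124, -0.133]
contact_force: [0.3, -0.4, -0.4]
opening: 0.0342
```

Call:
arm_command(steps=[[[0,0.001,-0.0023],[0,2,0],0.4],[[-0.0002,0.001,-0.0046],[0,4,0],0.4],[[-0.0004,0.001,-0.0069],[0,6,0],0.4],[[-0.0006,0.001,-0.0092],[0,8,0],0.4],[[-0.0006,0.001,-0.0092],[0,8,0],0.4]])

```text
t: 11.45
tool_pos: [0.6669, -0.1448, 0.2177]
tool_rot: [-1.557, 0.232, -0.242]
contact_force: [-0.7, 0.3, 0.3]
opening: 0.0345
```

Call:
arm_command(steps=[[[0,0.001,-0.0023],[0,2,0],0.4],[[-0.0002,0.001,-0.0046],[0,4,0],0.4],[[-0.0004,0.001,-0.0069],[0,6,0],0.4],[[-0.0006,0.001,-0.0092],[0,8,0],0.4],[[-0.0006,0.001,-0.0092],[0,8,0],0.4]])

```text
t: 11.95
tool_pos: [0.6637, -0.1534, 0.2171]
tool_rot: [-1.542, 0.34, -0.351]
contact_force: [-0.5, 0.5, -0.1]
opening: 0.0341
```

```bash
python3 -c "
from h import *
p=ctrl.get_image('wrist');save(p,'w5')
wh()"
```

```text
t 12.0 q [-0.337  0.187  1.492  0.002  1.457 -1.468] pos [ 0.6637 -0.1533  0.217 ] press [ 0.058  -0.0324  0.217 ] F [-0.3  0.6  0.3] open 0.0342
zyaw deg 64.8 Ry [ 6.8e-03 -7.0e-04 -1.0e+00]
phi -29.18 r 0.0665 Ft 0.38 Fr -0.53
shift mm [-0.5  0.  -2.3] turn [-0.14  2.71  0.37]
shift mm [-0.7  0.  -4.6] turn [-0.14  4.71  0.36]
shift mm [-0.9  0.  -6.9] turn [-0.15  6.71  0.36]
shift mm [-1.2  0.  -9.2] turn [-0.16  8.71  0.36]
```

View pics/w5.png

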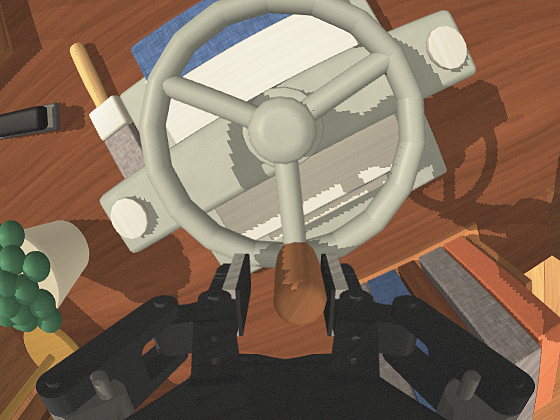

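The peg is riding on the trailing pad (right finger) and the wheel swings free. I'll continue.

Call:
arm_command(steps=[[[-0.0002,0,-0.0023],[0,2,0],0.4],[[-0.0004,0,-0.0046],[0,4,0],0.4],[[-0.0008,0,-0.0069],[0,6,0],0.4],[[-0.001,0,-0.0092],[0,8.5,0.3],0.4],[[-0.001,0,-0.0092],[0,8.5,0.3],0.4]])

```text
t: 12.5
tool_pos: [0.6588, -0.1615, 0.217]
tool_rot: [-1.519, 0.46, -0.462]
contact_force: [0.5, -0.4, 0.4]
opening: 0.0341
```

Call:
arm_command(steps=[[[0,0,-0.0023],[0,2,0],0.4],[[-0.0002,0,-0.0046],[0,4,0],0.4],[[-0.0004,0,-0.0069],[0,6,0],0.4],[[-0.0006,0,-0.0092],[0,8,0],0.4],[[-0.0006,0,-0.0092],[0,8,0],0.4]])

```text
t: 13.0
tool_pos: [0.6531, -0.1689, 0.2171]
tool_rot: [-1.493, 0.568, -0.57]
contact_force: [-0.5, 0.1, -0.1]
opening: 0.0345
```

Call:
arm_command(steps=[[[0,0,-0.0023],[0,2,0],0.4],[[-0.0002,0,-0.0046],[0,4,0],0.4],[[-0.0004,0,-0.0069],[0,6,0],0.4],[[-0.0006,0,-0.0092],[0,8,0],0.4],[[-0.0006,0,-0.0092],[0,8,0],0.4]])

```text
t: 13.5
tool_pos: [0.6464, -0.1754, 0.217]
tool_rot: [-1.461, 0.675, -0.677]
contact_force: [0.0, 0.8, 0.5]
opening: 0.0342
```

```bash
python3 -c "
from h import *
wh()"
```

```text
t 13.5 q [-0.377  0.164  1.517  0.002  1.459 -1.082] pos [ 0.6464 -0.1754  0.217 ] press [ 0.0396 -0.0534  0.217 ] F [0.  0.8 0.5] open 0.0342
zyaw deg 40.37 Ry [ 0.0021  0.0014 -1.    ]
phi -53.48 r 0.0665 Ft 0.55 Fr -0.59
shift mm [-0.6  0.  -2.3] turn [-0.15  2.59  0.01]
shift mm [-0.7  0.  -4.6] turn [-0.15  4.59  0.01]
shift mm [-0.9  0.  -6.9] turn [-0.15  6.59  0.01]
shift mm [-1.2  0.  -9.2] turn [-0.15  8.59  0.01]
```

Call:
arm_command(steps=[[[-0.0002,0,-0.0023],[0,2,0],0.4],[[-0.0004,0,-0.0046],[0,4,0],0.4],[[-0.0008,0,-0.0069],[0,6,0],0.4],[[-0.001,0,-0.0092],[0,8.5,0],0.4],[[-0.001,0,-0.0092],[0,8.5,0],0.4]])

```text
t: 14.0
tool_pos: [0.6387, -0.1806, 0.2171]
tool_rot: [-1.42, 0.788, -0.79]
contact_force: [-0.5, -0.0, 0.0]
opening: 0.0345
```

Call:
arm_command(steps=[[[0,0,-0.0023],[0,2,0],0.4],[[-0.0002,0,-0.0046],[0,4,0],0.4],[[-0.0004,0,-0.0069],[0,6,0],0.4],[[-0.0006,0,-0.0092],[0,8,0],0.4],[[-0.0006,0,-0.0092],[0,8,0],0.4]])

```text
t: 14.5
tool_pos: [0.6306, -0.1849, 0.2171]
tool_rot: [-1.377, 0.894, -0.895]
contact_force: [0.6, 0.4, -0.6]
opening: 0.0344
```

Call:
arm_command(steps=[[[0,0,-0.0023],[0,2,0],0.4],[[-0.0002,0,-0.0046],[0,4,0],0.4],[[-0.0004,0,-0.0069],[0,6,0],0.4],[[-0.0006,0,-0.0092],[0,8,0],0.4],[[-0.0006,0,-0.0092],[0,8,0],0.4]])

```text
t: 15.0
tool_pos: [0.6219, -0.1881, 0.2171]
tool_rot: [-1.327, 0.998, -0.999]
contact_force: [0.6, 0.1, 0.2]
opening: 0.034
```

```bash
python3 -c "
from h import *
wh()"
```

```text
t 15.0 q [-0.409  0.118  1.568  0.002  1.455 -0.691] pos [ 0.6219 -0.1881  0.2171] press [ 0.0143 -0.0647  0.2171] F [0.6 0.1 0.2] open 0.034
zyaw deg 16.14 Ry [ 0.0019  0.0013 -1.    ]
phi -77.51 r 0.0663 Ft 0.57 Fr 0.03
shift mm [-0.4  0.1 -2.3] turn [-0.13  2.39 -0.04]
shift mm [-0.5  0.1 -4.6] turn [-0.12  4.39 -0.05]
shift mm [-0.7  0.1 -6.9] turn [-0.12  6.39 -0.05]
shift mm [-1.   0.1 -9.2] turn [-0.12  8.39 -0.05]
```

Call:
arm_command(steps=[[[-0.0002,0,-0.0023],[0,2,0],0.4],[[-0.0004,0,-0.0046],[0,4,0],0.4],[[-0.0008,0,-0.0069],[0,6,0],0.4],[[-0.001,0,-0.0092],[0,8.5,0],0.4],[[-0.001,0,-0.0092],[0,8.5,0],0.4]])

```text
t: 15.5
tool_pos: [0.6128, -0.1896, 0.217]
tool_rot: [-1.268, 1.108, -1.109]
contact_force: [0.9, 0.2, -1.0]
opening: 0.034
```

Call:
arm_command(steps=[[[0,0,-0.0023],[0,2,0],0.4],[[-0.0002,0,-0.0046],[0,4,0],0.4],[[-0.0004,0,-0.0069],[0,6,0],0.4],[[-0.0006,0,-0.0092],[0,8,0],0.4],[[-0.0006,0,-0.0092],[0,8,0],0.4]])

```text
t: 16.0
tool_pos: [0.6036, -0.1901, 0.2171]
tool_rot: [-1.206, 1.21, -1.211]
contact_force: [-0.1, 0.3, -0.2]
opening: 0.0342
```

Call:
arm_command(steps=[[[0,0,-0.0023],[0,2,0],0.4],[[-0.0002,0,-0.0046],[0,4,0],0.4],[[-0.0004,0,-0.0069],[0,6,0],0.4],[[-0.0006,0,-0.0092],[0,8,0],0.4],[[-0.0006,0,-0.0092],[0,8,0],0.4]])

```text
t: 16.5
tool_pos: [0.5944, -0.1894, 0.217]
tool_rot: [-1.137, 1.311, -1.311]
contact_force: [0.6, 0.1, 0.4]
opening: 0.0341
```

```bash
python3 -c "
from h import *
p=ctrl.get_image('wrist');save(p,'w6')
wh()"
```

```text
t 16.55 q [-0.429  0.058  1.631  0.002  1.451 -0.289] pos [ 0.5945 -0.1895  0.217 ] press [-0.0131 -0.0645  0.217 ] F [-0.4 -0.5  0.1] open 0.0346
zyaw deg -8.01 Ry [ 0.0017  0.0015 -1.    ]
phi -101.51 r 0.0658 Ft -0.29 Fr 0.54
shift mm [ 0.1  0.  -2.3] turn [-0.08  2.24 -0.1 ]
shift mm [-0.   0.  -4.6] turn [-0.08  4.24 -0.1 ]
shift mm [-0.2  0.  -6.9] turn [-0.08  6.24 -0.1 ]
shift mm [-0.5  0.  -9.2] turn [-0.07  8.24 -0.1 ]
```

View pics/w6.png

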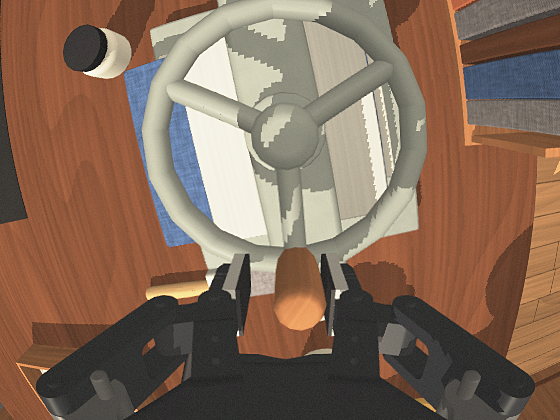

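Call:
arm_command(steps=[[[0,0,-0.0023],[0,2,0],0.4],[[-0.0001,0,-0.0046],[0,4,0],0.4],[[-0.0003,0,-0.0069],[0,6,0],0.4],[[-0.0005,0,-0.0092],[0,8,0],0.4],[[-0.0005,0,-0.0092],[0,8,0],0.4]])

```text
t: 17.05
tool_pos: [0.5854, -0.1876, 0.217]
tool_rot: [-1.062, 1.411, -1.41]
contact_force: [0.1, -0.5, -0.2]
opening: 0.0343
```

Call:
arm_command(steps=[[[0,0,-0.0023],[0,2,0],0.4],[[-0.0002,0,-0.0046],[0,4,0],0.4],[[-0.0004,0,-0.0069],[0,6,0],0.4],[[-0.0006,0,-0.0092],[0,8,0],0.4],[[-0.0006,0,-0.0092],[0,8,0],0.4]])

```text
t: 17.55
tool_pos: [0.5768, -0.1844, 0.217]
tool_rot: [-0.981, 1.508, -1.507]
contact_force: [-0.5, 1.2, 0.8]
opening: 0.0341
```

Call:
arm_command(steps=[[[0,0,-0.0023],[0,2,0],0.4],[[-0.0002,0,-0.0046],[0,4,0],0.4],[[-0.0004,0,-0.0069],[0,6,0],0.4],[[-0.0006,0,-0.0092],[0,8,0],0.4],[[-0.0006,0,-0.0092],[0,8,0],0.4]])

```text
t: 18.05
tool_pos: [0.5686, -0.1801, 0.217]
tool_rot: [-0.892, 1.604, -1.603]
contact_force: [0.3, -0.4, 0.7]
opening: 0.0343
```

```bash
python3 -c "
from h import *
wh()"
```

```text
t 18.05 q [-0.432 -0.006  1.696  0.002  1.45   0.121] pos [ 0.5686 -0.1801  0.217 ] press [-0.0384 -0.0537  0.217 ] F [ 0.3 -0.4  0.7] open 0.0343
zyaw deg -31.71 Ry [ 0.0014  0.0017 -1.    ]
phi -125.58 r 0.066 Ft 0.46 Fr 0.16
shift mm [-0.1 -0.  -2.3] turn [-0.01  2.61 -0.12]
shift mm [-0.2 -0.  -4.6] turn [-0.01  4.61 -0.12]
shift mm [-0.4 -0.  -6.9] turn [-0.01  6.61 -0.13]
shift mm [-0.7 -0.  -9.2] turn [-0.01  8.61 -0.13]
```

Call:
arm_command(steps=[[[0,0,-0.0023],[0,2,0],0.4],[[-0.0001,0,-0.0046],[0,4,0],0.4],[[-0.0003,0,-0.0069],[0,6,0],0.4],[[-0.0006,0,-0.0092],[0,8.5,0],0.4],[[-0.0006,0,-0.0092],[0,8.5,0],0.4]])

```text
t: 18.55
tool_pos: [0.5612, -0.1747, 0.217]
tool_rot: [-0.79, 1.704, -1.702]
contact_force: [-0.4, -0.3, 0.6]
opening: 0.0343
```

Call:
arm_command(steps=[[[0,0,-0.0023],[0,2,0],0.4],[[-0.0002,0,-0.0046],[0,4,0],0.4],[[-0.0004,0,-0.0069],[0,6,0],0.4],[[-0.0006,0,-0.0092],[0,8,0],0.4],[[-0.0006,0,-0.0092],[0,8,0],0.4]])

```text
t: 19.05
tool_pos: [0.5545, -0.1683, 0.217]
tool_rot: [-0.687, 1.795, -1.792]
contact_force: [-0.9, 0.4, 0.1]
opening: 0.0344
```

Call:
arm_command(steps=[[[0,0,-0.0023],[0,2,0],0.4],[[-0.0002,0,-0.0046],[0,4,0],0.4],[[-0.0004,0,-0.0069],[0,6,0],0.4],[[-0.0006,0,-0.0092],[0,8,0],0.4],[[-0.0006,0,-0.0092],[0,8,0],0.4]])

```text
t: 19.55
tool_pos: [0.5505, -0.1622, 0.2175]
tool_rot: [-0.572, 1.877, -1.883]
contact_force: [5.9, -3.8, -2.3]
opening: 0.0339
```

```bash
python3 -c "
from h import *
wh()"
```

```text
t 19.55 q [-4.170e-01 -6.400e-02  1.752e+00  1.000e-03  1.447e+00  5.580e-01] pos [ 0.5505 -0.1622  0.2175] press [-0.0555 -0.0348  0.2175] F [ 5.9 -3.8 -2.3] open 0.0339
zyaw deg -55.88 Ry [ 0.0061 -0.0013 -1.    ]
phi -147.93 r 0.0655 Ft 6.51 Fr -2.66
shift mm [ 0.5  0.5 -2.3] turn [-0.26  0.79 -0.25]
shift mm [ 0.4  0.5 -4.6] turn [-0.25  2.79 -0.25]
shift mm [ 0.3  0.5 -6.9] turn [-0.25  4.79 -0.26]
shift mm [ 0.1  0.5 -9.2] turn [-0.24  6.79 -0.26]
```

The slack has ended. Tangential force is 6.5 N, which is below the roughly 11 N drag, so the screw hasn't turned yet. I'll record the peg angle here as the reference.

```bash
cat >> h.py <<'E'
from scipy.optimize import brentq
def peg(o,Rm,sgn=1):
    "peg angle in press frame (deg) when touching trailing pad; sgn=+1 trailing pad on tool +z side"
    z=Rm[:2,2]*sgn;d=o['opening']/2-.011
    f=lambda a:(p2w((.066*np.cos(a),.066*np.sin(a),0))[:2]-o['tool_pos'][:2])@z-d
    P=w2p(o['tool_pos']);ph=np.arctan2(P[1],P[0])
    return np.degrees(brentq(f,ph-.6,ph+.6))
def wh2(sgn=1,d=20,n=5,lead=0):
    o,Rm=st();P=w2p(o['tool_pos']);ph=np.arctan2(P[1],P[0]);F=o['contact_force'];r=np.array([np.cos(ph+PA),np.sin(ph+PA)]);t=np.array([-r[1],r[0]])
    print('peg',round(peg(o,Rm,sgn),2),'phi',np.degrees(ph).round(2),'r',np.hypot(P[0],P[1]).round(4),'Ft',(F[:2]@t).round(2),'Fr',(F[:2]@r).round(2))
    for k in range(1,n+1):
        a=ph-np.radians(d*k/n);goto(p2w((.066*np.cos(a),.066*np.sin(a),.217)),np.degrees(a+PA)+90*sgn,o,Rm)
E
python3 -c "
from h import *
wh2()"
```

```text
t 19.55 q [-4.170e-01 -6.400e-02  1.752e+00  1.000e-03  1.447e+00  5.580e-01] pos [ 0.5505 -0.1622  0.2175] press [-0.0555 -0.0348  0.2175] F [ 5.9 -3.8 -2.3] open 0.0339
zyaw deg -55.88 Ry [ 0.0061 -0.0013 -1.    ]
peg -142.75 phi -147.93 r 0.0655 Ft 6.51 Fr -2.66
shift mm [ 0.4  0.5 -4.6] turn [-0.25  2.79 -0.25]
shift mm [ 0.1  0.5 -9.2] turn [-0.24  6.79 -0.26]
shift mm [ -0.6   0.4 -13.7] turn [-0.23 10.79 -0.27]
shift mm [ -1.7   0.4 -18.2] turn [-0.22 14.79 -0.28]
shift mm [ -3.    0.4 -22.6] turn [-0.22 18.79 -0.29]
```

Call:
arm_command(steps=[[[0.0004,0.0005,-0.0046],[0,3,0],0.4],[[0.0001,0.0005,-0.0092],[0,7,-0.2],0.4],[[-0.0006,0.0005,-0.0137],[0,11,-0.2],0.4],[[-0.0017,0.0005,-0.0182],[0,15,-0.2],0.4],[[-0.003,0.0005,-0.0226],[0,19,-0.2],0.4]])

```text
t: 20.05
tool_pos: [0.5423, -0.1446, 0.2176]
tool_rot: [-0.267, 2.067, -2.089]
contact_force: [6.4, -9.5, -3.2]
opening: 0.0342
```

```bash
python3 -c "
from h import *
wh2()"
```

```text
t 20.05 q [-0.39  -0.098  1.784 -0.005  1.444  0.918] pos [ 0.5423 -0.1446  0.2176] press [-0.0627 -0.0167  0.2176] F [ 6.4 -9.5 -3.2] open 0.0342
zyaw deg -74.96 Ry [ 0.0089 -0.0095 -0.9999]
peg -159.77 phi -165.05 r 0.0649 Ft 10.97 Fr -3.09
shift mm [ 1.2  0.6 -4.6] turn [-0.65  0.84 -0.36]
shift mm [ 1.   0.5 -9.2] turn [-0.64  4.84 -0.38]
shift mm [  0.5   0.5 -13.7] turn [-0.63  8.84 -0.4 ]
shift mm [ -0.4   0.4 -18.2] turn [-0.61 12.84 -0.42]
shift mm [ -1.6   0.4 -22.7] turn [-0.6  16.84 -0.44]
```

Call:
arm_command(steps=[[[0.001,0.0005,-0.0046],[-0.3,2,0],0.4],[[0.001,0.0005,-0.0092],[-0.6,5,-0.2],0.4],[[0.0005,0.0005,-0.0137],[-0.6,9,-0.4],0.4],[[-0.0004,0.0005,-0.0182],[-0.6,13,-0.4],0.4],[[-0.0016,0.0005,-0.0226],[-0.6,17,-0.4],0.4]])

```text
t: 20.55
tool_pos: [0.5392, -0.1258, 0.2177]
tool_rot: [-0.044, -2.197, 2.214]
contact_force: [3.3, -10.7, -1.4]
opening: 0.0341
```

```bash
python3 -c "
from h import *
wh2()"
```

```text
t 20.55 q [-0.361 -0.113  1.798 -0.006  1.45   1.247] pos [ 0.5392 -0.1258  0.2177] press [-0.0647  0.0022  0.2177] F [  3.3 -10.7  -1.4] open 0.0341
zyaw deg -92.05 Ry [ 0.0044 -0.0079 -1.    ]
peg 183.24 phi 178.04 r 0.0647 Ft 10.81 Fr -3.06
shift mm [ 1.4  0.7 -4.5] turn [-0.44  0.65 -0.27]
shift mm [ 1.2  0.6 -9.1] turn [-0.43  4.65 -0.29]
shift mm [  0.7   0.6 -13.7] turn [-0.42  8.65 -0.3 ]
shift mm [ -0.2   0.6 -18.2] turn [-0.41 12.65 -0.32]
shift mm [ -1.4   0.5 -22.7] turn [-0.4  16.65 -0.33]
```

Call:
arm_command(steps=[[[0.001,0.0005,-0.0046],[-0.3,2,0],0.4],[[0.001,0.0005,-0.0092],[-0.4,5,-0.2],0.4],[[0.0006,0.0005,-0.0137],[-0.4,9,-0.3],0.4],[[-0.0002,0.0005,-0.0182],[-0.4,13,-0.3],0.4],[[-0.0014,0.0005,-0.0226],[-0.4,17,-0.3],0.4]])

```text
t: 21.05
tool_pos: [0.542, -0.1068, 0.2175]
tool_rot: [-0.348, -2.033, 2.05]
contact_force: [2.3, -12.2, -1.7]
opening: 0.0342
```

Call:
arm_command(steps=[[[0.001,0.0005,-0.0046],[-0.3,2,0],0.4],[[0.001,0.0005,-0.0092],[-0.4,5,-0.2],0.4],[[0.0006,0.0005,-0.0137],[-0.4,9,-0.3],0.4],[[-0.0002,0.0005,-0.0182],[-0.4,13,-0.3],0.4],[[-0.0014,0.0005,-0.0226],[-0.4,17,-0.3],0.4]])

```text
t: 21.55
tool_pos: [0.5504, -0.0895, 0.2171]
tool_rot: [-0.61, -1.852, 1.867]
contact_force: [-3.5, -10.6, 0.7]
opening: 0.034
```

```bash
python3 -c "
from h import *
wh2()"
```

```text
t 21.55 q [-0.291 -0.099  1.786 -0.008  1.453  1.914] pos [ 0.5504 -0.0895  0.2171] press [-0.0515  0.0378  0.2171] F [ -3.5 -10.6   0.7] open 0.034
zyaw deg -126.26 Ry [-0.001  -0.0078 -1.    ]
peg 148.8 phi 143.69 r 0.0639 Ft 10.81 Fr -2.85
shift mm [ 2.2  0.1 -4.5] turn [-0.39  0.79 -0.22]
shift mm [ 2.   0.  -9.1] turn [-0.38  4.79 -0.23]
shift mm [  1.5   0.  -13.7] turn [-0.38  8.79 -0.25]
shift mm [  0.6  -0.  -18.2] turn [-0.37 12.79 -0.26]
shift mm [ -0.6  -0.  -22.6] turn [-0.36 16.79 -0.27]
```

Call:
arm_command(steps=[[[0.001,0,-0.0046],[-0.3,2,0],0.4],[[0.0015,0,-0.0092],[-0.4,5,-0.2],0.4],[[0.001,0,-0.0137],[-0.4,9,-0.3],0.4],[[0.0005,0,-0.0182],[-0.4,13,-0.3],0.4],[[-0.0008,0,-0.0226],[-0.4,17,-0.3],0.4]])

```text
t: 22.05
tool_pos: [0.5635, -0.0752, 0.2169]
tool_rot: [-0.836, -1.656, 1.67]
contact_force: [-4.3, -10.3, 1.4]
opening: 0.0342
```

Call:
arm_command(steps=[[[0.001,0,-0.0046],[-0.3,2,0],0.4],[[0.0015,0,-0.0092],[-0.4,5,-0.2],0.4],[[0.001,0,-0.0137],[-0.4,9,-0.3],0.4],[[0.0005,0,-0.0182],[-0.4,13,-0.3],0.4],[[-0.0008,0,-0.0226],[-0.4,17,-0.3],0.4]])

```text
t: 22.55
tool_pos: [0.5804, -0.0653, 0.2165]
tool_rot: [-1.027, -1.449, 1.462]
contact_force: [-7.1, -8.5, 2.3]
opening: 0.0339
```

```bash
python3 -c "
from h import *
wh2()
o,Rm=st();a=np.radians(peg(o,Rm)); 
for z in(.217,.3): goto(p2w((.066*np.cos(a),.066*np.sin(a),z)),np.degrees(a+PA)+90,o,Rm)"
```

```text
t 22.55 q [-0.236 -0.031  1.722 -0.006  1.454  2.565] pos [ 0.5804 -0.0653  0.2165] press [-0.0201  0.0602  0.2165] F [-7.1 -8.5  2.3] open 0.0339
zyaw deg -160.44 Ry [-0.0052 -0.0052 -1.    ]
peg 113.54 phi 108.43 r 0.0635 Ft 9.7 Fr -5.3
shift mm [ 2.5 -0.6 -4.5] turn [-0.38  1.87 -0.19]
shift mm [ 2.2 -0.6 -9.1] turn [-0.37  5.87 -0.2 ]
shift mm [  1.6  -0.6 -13.7] turn [-0.36  9.87 -0.21]
shift mm [  0.6  -0.6 -18.2] turn [-0.36 13.87 -0.22]
shift mm [ -0.6  -0.7 -22.6] turn [-0.35 17.87 -0.24]
t 22.55 q [-0.236 -0.031  1.722 -0.006  1.454  2.565] pos [ 0.5804 -0.0653  0.2165] press [-0.0201  0.0602  0.2165] F [-7.1 -8.5  2.3] open 0.0339
zyaw deg -160.44 Ry [-0.0052 -0.0052 -1.    ]
shift mm [ 2.  -0.5  6. ] turn [-0.39 -7.25 -0.16]
shift mm [  1.8 -83.5   6.5] turn [-0.39 -7.25 -0.16]
```

Call:
arm_command(steps=[[[0.001,0,0.003],[0,0,0],0.5],[[0.002,0,0.006],[0,0,0],0.5],[[0.002,-0.025,0.006],[-0.4,0,0],0.5],[[0.002,-0.055,0.006],[-0.4,0,0],0.5],[[0.002,-0.083,0.006],[-0.4,-7,0],0.5]])

```text
t: 23.05
tool_pos: [0.5743, -0.0647, 0.3004]
tool_rot: [-0.952, -1.545, 1.547]
contact_force: [0.4, 0.3, 0.4]
opening: 0.0429
```

```bash
python3 -c "
from h import *
p=ctrl.get_image('wrist');save(p,'w7');p=ctrl.get_image('top');cv2.imwrite('pics/t7.png',cv2.resize(p['img'][140:280,230:430,::-1],(800,560)))
o,Rm=st();a=np.radians(113.54)
for z in(.217,.3): goto(p2w((.066*np.cos(a),.066*np.sin(a),z)),np.degrees(a+PA)-90,o,Rm)"
```

```text
t 23.15 q [-2.400e-01 -9.400e-02  1.635e+00 -2.000e-03  1.589e+00  2.435e+00] pos [ 0.5766 -0.0652  0.3054] press [-0.0239  0.0606  0.3054] F [-0.6  0.4  0.1] open 0.043
zyaw deg -153.27 Ry [ 0.0107 -0.0042 -0.9999]
shift mm [ 1.7 88.3  2.9] turn [  0.77 179.93   0.69]
shift mm [1.  5.3 2.3] turn [  0.77 179.93   0.69]
```

View pics/w7.png

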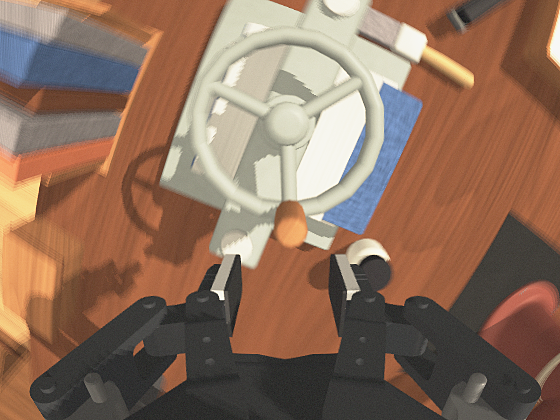

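Call:
arm_command(steps=[[[0,0,0.001],[0,-8.5,0],0.5],[[0,0,0.002],[0,-17,0],0.5],[[0,0,0.002],[0,-25.5,0],0.5],[[0,0,0.002],[0,-34,0],0.5],[[0,0,0.002],[0,-42.5,0],0.5]])

```text
t: 23.65
tool_pos: [0.5744, -0.0657, 0.3042]
tool_rot: [-0.376, -2.03, 2.033]
contact_force: [-1.1, -1.3, -0.5]
opening: 0.0426
```

Call:
arm_command(steps=[[[0,0,0],[0,-8.5,0],0.5],[[0,0,0],[0,-17,0],0.5],[[0,0,0],[0,-25.5,0],0.5],[[0,0,0],[0,-34,0],0.5],[[0,0,0],[0,-42.5,0],0.5]])

```text
t: 24.15
tool_pos: [0.574, -0.0654, 0.303]
tool_rot: [-0.39, 1.999, -2.007]
contact_force: [0.8, 0.6, -0.6]
opening: 0.0427
```

Call:
arm_command(steps=[[[0,0,0],[0,-8.5,0],0.5],[[0,0,0],[0,-17,0],0.5],[[0,0,0],[0,-25.5,0],0.5],[[0,0,0],[0,-34,0],0.5],[[0,0,0],[0,-42.5,0],0.5]])

```text
t: 24.65
tool_pos: [0.5737, -0.065, 0.3018]
tool_rot: [-0.968, 1.512, -1.522]
contact_force: [-0.4, 0.3, -0.0]
opening: 0.0428
```

Call:
arm_command(steps=[[[0,0,0],[0,-8.5,0],0.5],[[0,0,0],[0,-17,0],0.5],[[0,0,0],[0,-25.5,0],0.5],[[0,0,0],[0,-34,0],0.5],[[0,0,0],[0,-42.5,0],0.5]])

```text
t: 25.15
tool_pos: [0.5733, -0.0647, 0.3006]
tool_rot: [-1.34, 0.966, -0.976]
contact_force: [-0.3, -0.3, -0.8]
opening: 0.0424
```

```bash
python3 -c "
from h import *
o,Rm=st();a=np.radians(113.54)
for z in(.217,.3): goto(p2w((.066*np.cos(a),.066*np.sin(a),z)),np.degrees(a+PA)-90,o,Rm)"
```

```text
t 25.15 q [-0.241 -0.098  1.646  0.     1.586 -0.56 ] pos [ 0.5733 -0.0647  0.3006] press [-0.0271  0.0613  0.3006] F [-0.3 -0.3 -0.8] open 0.0424
zyaw deg 18.23 Ry [ 0.0064 -0.0011 -1.    ]
shift mm [ 0.7 83.6  0.1] turn [-0.32 -8.57  0.2 ]
shift mm [1.  0.6 0.5] turn [-0.32 -8.57  0.2 ]
```

Call:
arm_command(steps=[[[0.001,0.02,0],[-0.3,-8,0.2],0.5],[[0.001,0.04,0],[-0.3,-8.5,0.2],0.5],[[0.001,0.06,0],[-0.3,-8.5,0.2],0.5],[[0.001,0.083,0],[-0.3,-8.5,0.2],0.5],[[0.001,0.083,0],[-0.3,-8.5,0.2],0.4]])

```text
t: 25.65
tool_pos: [0.5715, -0.0648, 0.2125]
tool_rot: [-1.397, 0.866, -0.853]
contact_force: [-0.7, -0.6, -0.2]
opening: 0.0339
```

```bash
python3 -c "
from h import *
p=ctrl.get_image('wrist');save(p,'w8')
wh2(-1)"
```

```text
t 25.7 q [-2.430e-01 -4.900e-02  1.742e+00  1.000e-03  1.453e+00 -7.090e-01] pos [ 0.5726 -0.0651  0.2149] press [-0.0278  0.0609  0.2149] F [0.8 0.3 0.1] open 0.0342
zyaw deg 26.74 Ry [-0.0045  0.0016 -1.    ]
peg 119.91 phi 114.58 r 0.0669 Ft -0.86 Fr -0.15
shift mm [ 1.  -2.1  4.6] turn [ 0.19  2.9  -0.2 ]
shift mm [ 1.4 -2.1  9.2] turn [ 0.2   6.9  -0.19]
shift mm [ 2.1 -2.1 13.8] turn [ 0.21 10.9  -0.18]
shift mm [ 3.1 -2.2 18.2] turn [ 0.21 14.9  -0.17]
shift mm [ 4.5 -2.2 22.7] turn [ 0.22 18.9  -0.17]
```

View pics/w8.png

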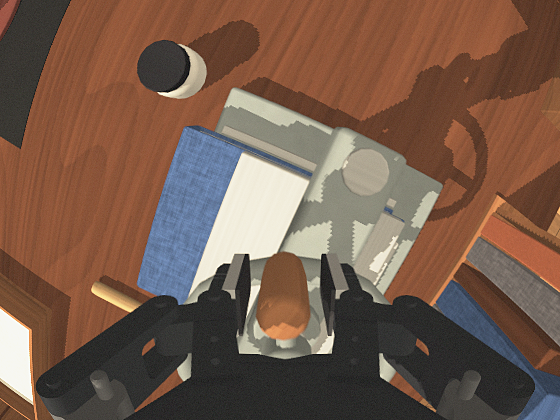

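Call:
arm_command(steps=[[[0.001,-0.002,0.0046],[0,3,0],0.4],[[0.0014,-0.002,0.0092],[0.2,7,-0.2],0.4],[[0.002,-0.002,0.0138],[0.2,11,-0.2],0.4],[[0.003,-0.002,0.0182],[0.2,15,-0.2],0.4],[[0.0045,-0.002,0.0226],[0.2,19,-0.2],0.4]])

```text
t: 26.2
tool_pos: [0.5925, -0.0604, 0.2173]
tool_rot: [-1.276, 1.115, -1.11]
contact_force: [-10.4, -4.6, 0.4]
opening: 0.0343
```

```bash
python3 -c "
from h import *
wh2(-1)"
```

```text
t 26.2 q [-0.224 -0.003  1.693 -0.005  1.458 -0.355] pos [ 0.5925 -0.0604  0.2173] press [-0.0078  0.0645  0.2173] F [-10.4  -4.6   0.4] open 0.0343
zyaw deg 7.54 Ry [-0.0073 -0.0037 -1.    ]
peg 102.18 phi 96.87 r 0.0649 Ft 11.03 Fr -2.69
shift mm [-1.1  0.2  4.6] turn [0.44 1.42 0.16]
shift mm [-0.9  0.2  9.2] turn [0.43 5.42 0.18]
shift mm [-0.3  0.2 13.7] turn [0.43 9.42 0.19]
shift mm [ 0.7  0.1 18.2] turn [ 0.42 13.42  0.21]
shift mm [ 1.9  0.1 22.7] turn [ 0.41 17.42  0.22]
```

Call:
arm_command(steps=[[[-0.001,0,0.0046],[0.2,2,0],0.4],[[-0.001,0,0.0092],[0.4,5,0.2],0.4],[[-0.0003,0,0.0137],[0.4,9,0.2],0.4],[[0.0006,0,0.0182],[0.4,13,0.2],0.4],[[0.0018,0,0.0226],[0.4,17,0.2],0.4]])

```text
t: 26.7
tool_pos: [0.6124, -0.06, 0.2172]
tool_rot: [-1.133, 1.337, -1.33]
contact_force: [-10.5, -2.9, 0.8]
opening: 0.0343
```

Call:
arm_command(steps=[[[-0.001,0,0.0046],[0.2,2,0],0.4],[[-0.001,0,0.0092],[0.4,5,0.2],0.4],[[-0.0003,0,0.0137],[0.4,9,0.2],0.4],[[0.0006,0,0.0182],[0.4,13,0.2],0.4],[[0.0018,0,0.0226],[0.4,17,0.2],0.4]])

```text
t: 27.2
tool_pos: [0.6315, -0.0656, 0.217]
tool_rot: [-0.96, 1.551, -1.543]
contact_force: [-10.8, 0.0, 1.4]
opening: 0.0341
```

```bash
python3 -c "
from h import *
wh2(-1)"
```

```text
t 27.2 q [-0.219  0.091  1.597 -0.003  1.463  0.248] pos [ 0.6315 -0.0656  0.217 ] press [0.0309 0.0571 0.217 ] F [-10.8   0.    1.4] open 0.0341
zyaw deg -26.78 Ry [-9.7e-03 -5.0e-04 -1.0e+00]
peg 66.81 phi 61.58 r 0.0649 Ft 9.82 Fr -4.58
shift mm [-1.1 -0.1  4.6] turn [0.48 2.38 0.28]
shift mm [-0.7 -0.1  9.2] turn [0.47 6.38 0.3 ]
shift mm [-0.1 -0.1 13.7] turn [ 0.46 10.38  0.32]
shift mm [ 0.9 -0.2 18.2] turn [ 0.45 14.38  0.33]
shift mm [ 2.2 -0.2 22.6] turn [ 0.43 18.38  0.35]
```

Call:
arm_command(steps=[[[-0.001,0,0.0046],[0.3,2,0],0.4],[[-0.0007,0,0.0092],[0.4,6,0.2],0.4],[[-0.0001,0,0.0137],[0.4,10,0.3],0.4],[[0.0009,0,0.0182],[0.4,14,0.3],0.4],[[0.0022,0,0.0226],[0.4,18,0.3],0.4]])

```text
t: 27.7
tool_pos: [0.6479, -0.0767, 0.2169]
tool_rot: [-0.739, 1.767, -1.756]
contact_force: [-10.8, 3.3, 1.5]
opening: 0.0341
```

```bash
python3 -c "
from h import *
wh2(-1,12,4)"
```

```text
t 27.7 q [-0.232  0.131  1.553 -0.     1.467  0.552] pos [ 0.6479 -0.0767  0.2169] press [0.0466 0.045  0.2169] F [-10.8   3.3   1.5] open 0.0341
zyaw deg -44.9 Ry [-0.0094  0.0021 -1.    ]
peg 49.22 phi 43.99 r 0.0648 Ft 10.18 Fr -4.89
shift mm [-1.2 -0.1  3.4] turn [0.46 0.85 0.3 ]
shift mm [-1.1 -0.2  6.9] turn [0.46 3.85 0.31]
shift mm [-0.8 -0.2 10.3] turn [0.45 6.85 0.32]
shift mm [-0.2 -0.2 13.7] turn [0.44 9.85 0.33]
```

Call:
arm_command(steps=[[[-0.001,0,0.0034],[0.3,1,0.2],0.4],[[-0.001,0,0.0069],[0.4,4,0.3],0.4],[[-0.0008,0,0.0103],[0.4,7,0.3],0.4],[[-0.0002,0,0.0135],[0.4,10,0.3],0.4]])

```text
t: 28.1
tool_pos: [0.6549, -0.0845, 0.2169]
tool_rot: [-0.599, 1.881, -1.869]
contact_force: [-9.7, 3.9, 0.8]
opening: 0.0343
```

```bash
python3 -c "
from h import *
wh2(-1,4,2)"
```

```text
t 28.1 q [-2.410e-01  1.490e-01  1.534e+00  1.000e-03  1.468e+00  7.180e-01] pos [ 0.6549 -0.0845  0.2169] press [0.0532 0.0368 0.2169] F [-9.7  3.9  0.8] open 0.0343
zyaw deg -54.96 Ry [-0.009   0.0036 -1.    ]
peg 39.99 phi 34.7 r 0.0647 Ft 9.02 Fr -5.23
shift mm [-1.4 -0.2  2.2] turn [ 0.47 -0.92  0.3 ]
shift mm [-1.4 -0.2  4.5] turn [0.46 1.08 0.31]
```

Call:
arm_command(steps=[[[0,0,-0.003],[0,0,0],0.4],[[0,0,-0.006],[0,0,0],0.5],[[0,-0.025,-0.006],[0,0,0],0.5],[[0,-0.06,-0.006],[0,0,0],0.5],[[0,-0.09,-0.006],[0,0,0],0.5]])

```text
t: 28.6
tool_pos: [0.6528, -0.0798, 0.3095]
tool_rot: [-0.597, 1.878, -1.869]
contact_force: [-0.4, -0.2, -0.6]
opening: 0.0428
```

Call:
arm_command(steps=[[[0,-0.03,0],[0,0,0],0.5],[[0,-0.06,-0.03],[0,0,0],0.5],[[0.03,-0.06,-0.07],[0,0,0],0.5],[[0.06,-0.06,-0.11],[0,0,0],0.5],[[0.09,-0.06,-0.15],[0,0,0],0.5]])

```text
t: 29.1
tool_pos: [0.4921, -0.0084, 0.3723]
tool_rot: [-0.594, 1.875, -1.869]
contact_force: [-1.7, -0.9, 0.2]
opening: 0.0426
```

```bash
python3 -c "
from h import *
p=ctrl.get_image('scene');cv2.imwrite('pics/s9.png',cv2.resize(p['img'][130:270,130:330,::-1],(800,560),interpolation=cv2.INTER_CUBIC))
for a in(30,40,50): print(a,((proj(p,p2w((.066*np.cos(np.radians(a)),.066*np.sin(np.radians(a)),.252)))-[130,130])*4+1.5).round())
p=ctrl.get_image('top');cv2.imwrite('pics/t9.png',cv2.resize(p['img'][140:280,230:430,::-1],(800,560)))
for a in(30,40,50): print(a,((proj(p,p2w((.066*np.cos(np.radians(a)),.066*np.sin(np.radians(a)),.252)))-[140,230])*4+1.5).round())
st()"
```

```text
30 [327. 313.]
40 [321. 329.]
50 [313. 344.]
30 [107. 359.]
40 [116. 346.]
50 [128. 336.]
t 29.2 q [-0.168 -0.316  1.718  0.002  1.744  0.789] pos [ 0.4894 -0.0072  0.3723] press [-0.1077  0.1234  0.3723] F [ 0.5 -0.3  1.1] open 0.0428
zyaw deg -54.82 Ry [-0.003   0.0027 -1.    ]
```

View pics/s9.png

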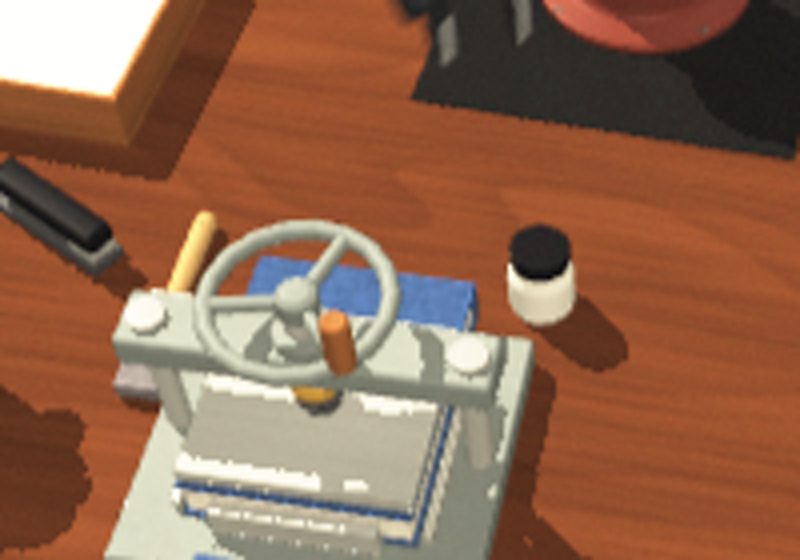

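View pics/t9.png

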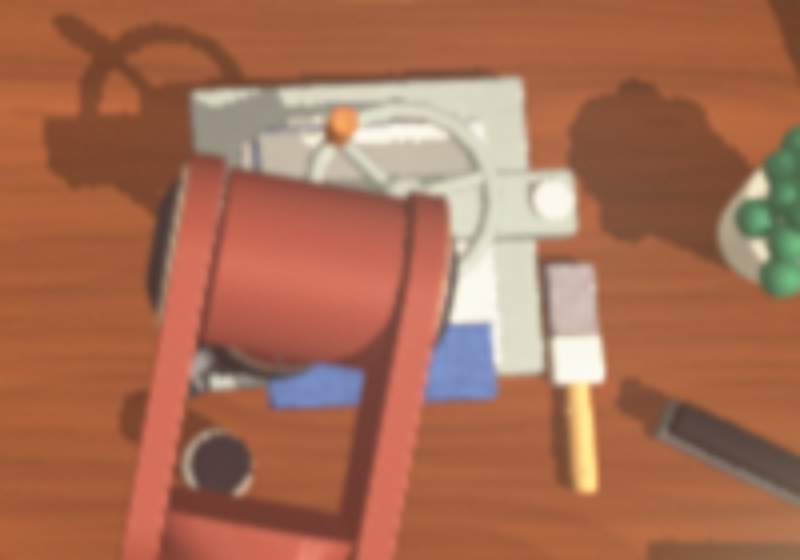

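Everything checks out: the peg is at about 40–44° in the press frame, the book's spine edge is still at home, the bystanders haven't moved, and the arm is clear. I'm handing the job in.

```bash
python3 -c "
from h import *
print(ctrl.finish_job())"
```

```text
the job is handed in; nothing more can be done
None
```

The book is home against the back stop and the screw has had just under half a turn. The wheel is released and the job is handed in, at about 29 s of robot time.

- **Book:** I pushed the spine with the closed fingers. It slid at about 10 N, then went solid at the stop: no further movement while the push rose to about 22 N. The last top view still shows the spine edge where the home position should be.
- **Slack:** I turned the wheel clockwise with the fingers loosely around the peg. It swung freely (about 1 N) until the peg reached −142.8° in the press frame. There the tangential force rose to 6.5 N, still below the 11 N drag, so I took that as the end of the slack.
- **Half turn:** From there I turned the screw against a steady drag of about 10–11 N. I re-caged the peg once partway because the last joint was nearing its limit. I stopped at 177° as computed from the tool pose.
- **Last checks:** The gripper is off the wheel, forces read about zero, and the glue jar, brush and stapler look unmoved. I did not recheck the bystanders farther away.
- **Disagreement:** The pictures put the peg at about 42–44°, against 40° from the tool pose. The turn may therefore be nearer 174–177°, still a little under half a turn. The pressing force itself was not measured.

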